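# Butt and level a sewing machine's extension table

### The arm

A 6-joint arm with a two-finger parallel gripper is mounted at the origin on the work surface. World frame = base frame: x ahead of the robot, y to its left, z up, the work surface at z = 0. Lengths are in m, angles in rad, forces in N, time in s.
With the tool pointing down it reaches from about 0.275 to 0.725 m from the base axis. Payload 15.9 kg.
Tool frame: the origin (TCP) lies between the finger pads; the fingertips stand 22 mm ahead of it and the grasp point (between the pads) lies 3 mm ahead of it; z points along the fingers, y is the line along which they close (so a half turn about z gives the same grasp; the last joint's range is limited). The gripper opens to 85 mm and grips with 20 to 120 N. Pads are 22 mm wide; open, the fingers measure 114 mm over their backs; the gripper's body (76 mm by 85 mm) begins 54 mm behind the grasp point. The pads swing forward as they close: fully open they stand 13 mm farther back than shut.
Start: joints at [-1.26, 0.213, -0.034, 1.323, 0, 1.571], TCP at [0.153, -0.476, 0.253] pointing down, gripper open.
Joint ranges: [-2.98, 2.98], [-0.74, 1.72], [-1.14, 1.35], [-2.1, 2.04], [-1.57, 1.44], [-3.14, 3.14]. Speed limits (rad/s): [1.89, 1.89, 2.39, 2.57, 3.14, 3.14].

### API

Orientations are given as a 3x3 rotation matrix whose columns are the frame's x, y, z axes.
In Python, from station import * gives the robot as it stands. The module is installed in compiled form; this text tells all that it offers.
- The arm moves only by the tool apply_moves, never from a script. Its argument "moves" is a list of rows, each an object with "delta_pos": the shift along the tool's x, y, z in units of 2.5 cm (1.0 is 2.5 cm), a list of three; "turn": the turn about the tool's z in units of 0.1 rad (1.0 is 0.1 rad); "fingers": the closure, from -1 (fully open) to 1 (shut). In form: [{"delta_pos": [x, y, z], "turn": turn, "fingers": fingers}, ...]. A call has 1 to 8 rows; each row shifts and turns the commanded pose from where the row before left it, along the tool's axes as they then stand; what a row does not reach is not made up. A row lasts 1/8 s, in which the tool goes at most 62.5 mm and 10.7 degrees, less where a joint would pass 70% of its speed; a pose out of reach is approached as far as the arm can. A call with a number of a shift or a turn outside -1 to 1 is refused whole. A call with a gripper value outside its range is refused whole. The fingers move at their own pace and stop on an object; "grip_force" is the grip in N (left out, the last holds). Time passes only in rows, so rows that do not move let the fingers close. It gives the time, the measured TCP pose, the force, the opening and the grip force at its end, in the units of the state.
- get_obs(): the state, without advancing time (a new reading comes with each control period).
- get_image(name): name is "scene" or "side" or "wrist"; returns a dict with "img" (400x640x3 uint8, red, green, blue), "depth" (400x640 float32, m along the optical axis (not along the pixel's ray), 0 where there is no reading), "camera_matrix" (3x3 intrinsics, pixels), "k1" (the pictures are not rectified: a ray, as slopes to the right and down, at radius r is drawn at 1 + k1 r^2 times it, then the intrinsics apply), "position" and "rotation" of the camera in the world; the wrist camera has in their place "T_tool_cam" (4x4, takes a point from camera to tool coordinates, whose origin is the TCP and whose axes are the flange's). Camera axes: x right, y down, z forward; pixel columns grow to the right and rows downward; lengths in m; the calibration is good to about 2 mm. A picture is of the moment at which its call begins: read the wrist's pose just before it.
- finish_job(): hands the job in; it is judged then, once.
The state is a dict: "time_s": time; "qpos": joint angles; "dq": joint speeds; "joint_efforts": joint torques, N m; "tool_pos": TCP position; "eef_rot": TCP orientation; "contact_force": force on the tool from outside, world axes, zero at the start; "moment": the same for the moment, N m; "opening": opening from 0.0 (shut) to 1.0 (fully open); "grip_force": force on a finger pad.
Only numpy, scipy, OpenCV 4.12 (cv2) and the standard library are available. Lean on these libraries where they do the work, as an engineer would, in place of code of your own. Each camera call takes 0.05 s, during which the arm holds its last target. There are 200 camera calls.

### The job

At the alterations bench, slide the sewing machine's loose extension table up to the machine until its edge butts flush against the end of the machine bed with no gap, and then turn the red knob of its levelling foot until the bubble of the yellow spirit level lying on the table stands centred between the two black lines. Finish by pressing the spirit level down onto the table with the fingertips, with light hand pressure, so that under the load of a hand the bubble reads centred and the table is still flush; keep pressing and do not let go: the program ends holding that push, with the robot touching nothing but the level. Do not tip the table up, and leave the thread cone, button jar and pin holder where they stand.

Things in the scene. Friction and masses are not known exactly. Their poses are not given: they have to be found in the camera images.
- machine: White flat-bed sewing machine, fixed. Bed: block 200 (x) x 420 (y) x 80 mm high, its flat left end facing +y. The head stands over the bed 50 to 150 mm in -y from that end; arm top 305 mm above the bench. Origin on the bench below the middle of the left end; x across the bed, y out of the left end towards the extension table.
- bed_edge (a point): Middle of the top edge of the machine bed's left end, 80 mm above the bench; axes as the machine's. The inner edge of the extension table must meet this end.
- extension: Loose white extension table, 0.6 to 0.9 kg. Deck 240 (x) x 220 (y) x 12 mm, top 80 mm above the bench when level. Origin on the bench below the middle of its inner edge (the one to butt on the bed); y runs away from the machine, z up. Stands on two fixed legs at x = -90 and 90, y = 35 mm and on a levelling foot at x = 0, y = 275 mm, outside the deck on a 40 mm wide steel ear.
- ext_edge (a point): Middle of the top of the extension table's inner edge; axes as the table's. Starts 18 to 45 mm off the bed, skewed up to 0.1 rad. Dragged or pushed by its foot end the table slides at about 3 to 8 N, and squares itself up when it meets the bed end.
- knob_grip (a point): Centre of the red round knob on the levelling foot: 40 mm diameter, 22 mm high, axis upright, about 82 mm above the bench, 55 mm outside the deck's outer edge, the ear's top 35 mm below; can be gripped from above at any yaw. Clockwise seen from above raises this end of the table. Sideways pull on the gripped knob drags the table.
- foot_pad (a point): Underside of the foot's 36 mm rubber pad, standing on the bench under the knob. Coarse right-hand screw, 10 mm per turn: the table end rises 1.6 mm per radian of clockwise knob turn while foot and knob keep their height. Starts 2 to 5 mm too low (1.5 to 3.2 rad of turning to do). Stays where left; turning takes about 0.05 N m.
- level: Yellow spirit level 160 (x) x 26 (y) x 24 mm high, 160 g, lying loose and lengthwise on the deck; its x points away from the machine, within 0.2 rad of the table's y. Origin: centre of its underside. Green vial with two black lines in the middle 66 mm of the top. The top is flat and solid all along: press anywhere; the plain end at x = 40 to 75 mm leaves the vial in view.
- bubble (a joint): Position (m) of the white bubble, 17 mm long, along the level's x: 0 = centred between the black lines, + towards the foot end. It moves to the higher end, 12 mm per degree of tilt, so about 4.6 mm towards + per radian of clockwise knob turn; slow, about 1 s to settle. Starts 6 to 15 mm on the machine side (negative).
- thread_cone: Blue cone of thread, 52 mm foot diameter, 95 mm high, standing on the bench; origin at the centre of its underside. Leave it.
- button_jar: Amber jar with white cap, diameter 56 mm, 70 mm high, standing on the bench; origin at the centre of its underside. Leave it.
- pin_holder: Orange pin holder, diameter 64 mm, 41 mm high with pins to 58 mm, standing on the bench; origin at the centre of its underside. Leave it.
Things that resemble listed ones, but are neither listed nor needed, are in the scene too. Of the things like the level, leave any that is blue or turquoise; of the rest the smaller one is meant.

How it is judged:
On the way, in this order (a step that is already met when the one before it is completed fails the run):
1. the extension table butts flush against the end of the machine bed (y of ext_edge in the frame of bed_edge between -0.004 and 0.003 m and x of ext_edge in the frame of bed_edge between -0.04 and 0.04 m and angle between the y axis of ext_edge and the y axis of bed_edge, either way round below 0.045 rad), for 0.2 s.
2. the foot has been turned until the bubble stands centred, with the table flush and the level on it (y of ext_edge in the frame of bed_edge between -0.004 and 0.003 m and x of ext_edge in the frame of bed_edge between -0.04 and 0.04 m and angle between the y axis of ext_edge and the y axis of bed_edge, either way round below 0.03 rad and value of joint bubble between -0.003 and 0.003 m and z of level in the frame of extension between 0.076 and 0.084 m and x of level in the frame of extension between -0.11 and 0.11 m and y of level in the frame of extension between 0.04 and 0.18 m and angle between the x axis of level and the y axis of extension, either way round below 0.35 rad and angle between extension's own z axis and vertical below 0.006 rad and contact force between the fingers and level below 0.5 N), for 0.3 s.
At the end, for the whole second after the job is handed in: Fingers press the level on the deck with 3 to 30 N, robot off the table; bubble within 3 mm of centre; level lengthwise (0.35 rad) and mid-deck (y 40-180 mm); table edge within 3 mm of the bed end, square to 0.03 rad, within 40 mm sideways; foot on the bench; all at rest (y of ext_edge in the frame of bed_edge between -0.004 and 0.003 m and x of ext_edge in the frame of bed_edge between -0.04 and 0.04 m and angle between the y axis of ext_edge and the y axis of bed_edge, either way round below 0.03 rad and value of joint bubble between -0.003 and 0.003 m and z of level in the frame of extension between 0.076 and 0.084 m and x of level in the frame of extension between -0.11 and 0.11 m and y of level in the frame of extension between 0.04 and 0.18 m and angle between the x axis of level and the y axis of extension, either way round below 0.35 rad and contact force between the fingers and level between 3 and 30 N and contact force between level and extension above 3 N and contact force between each of the arm, the fingers and extension below 0.5 N and height (world z) of knob_grip between 0.078 and 0.086 m and linear speed of each of level, extension below 0.01 m/s); the arm keeps its last pose, push and grip.
It fails at once if the thread cone is knocked over or pushed away (30 mm) (distance of thread_cone from where it was at the start of the episode above 0.03 m or angle between thread_cone's own z axis and vertical above 0.5 rad).
It fails at once if the button jar is knocked over or pushed away (30 mm) (distance of button_jar from where it was at the start of the episode above 0.03 m or angle between button_jar's own z axis and vertical above 0.5 rad).
It fails at once if the pin holder is knocked over or pushed away (30 mm) (distance of pin_holder from where it was at the start of the episode above 0.03 m or angle between pin_holder's own z axis and vertical above 0.5 rad).
It fails at once if the extension table is tipped up by more than 5 degrees (angle between extension's own z axis and vertical above 0.087 rad).
It also fails if it takes over 64 s, if anything falls off the work surface, if the arm or the gripper's body presses on something with over 40 N, if the wrist force passes 120 N, or if a joint passes its speed limit or range.

## Working session

There is one attempt and no reset: what is moved stays moved. The work goes in short steps, Python scripts to look and compute and a tool call to move; the robot and the scene stay as the last step left them, time stands still between calls to the robot, and variables do not carry over. Pictures are saved under pics/ and viewed, at most 10 in all, crops included, and the job is handed in when it is done.

Besides the shell and the picture viewer there is one more tool, called after "Call:" as a command line: name --argument value ..., lists and objects as JSON in quotes. apply_moves: Moves the arm, as the interface text tells. Shifts and turns lie within -1 to 1; 1 stands for 2.5 cm of shift or 0.1 rad of turn. Its arguments: {"type":"object","properties":{"moves":{"type":"array"},"grip_force":{"type":"number"}},"required":["moves"]}

```bash
mkdir -p pics; cat > h.py <<'E'
from station import *
import numpy as np, cv2
def ray(c,u,v,pos=None,R=None):
    K=np.array(c["camera_matrix"]);x=(u-K[0,2])/K[0,0];y=(v-K[1,2])/K[1,1]
    a,b=x,y
    for _ in range(20):
        s=1+c["k1"]*(a*a+b*b);a,b=x/s,y/s
    return np.array([a,b,1.0])
def cam(name):
    o=get_obs();c=get_image(name)
    if name=="wrist":
        T=np.array(c["T_tool_cam"]);R=np.array(o["eef_rot"]);c["position"]=R@T[:3,3]+np.array(o["tool_pos"]);c["rotation"]=R@T[:3,:3]
    c["position"]=np.array(c["position"]);c["rotation"]=np.array(c["rotation"]);return c
def plane(c,u,v,z):
    d=c["rotation"]@ray(c,u,v);p=c["position"];return p+d*(z-p[2])/d[2]
def dep(c,u,v):
    return c["position"]+c["rotation"]@(ray(c,u,v)*c["depth"][int(v),int(u)])
def tri(c1,uv1,c2,uv2):
    A=[];b=[]
    for c,(u,v) in((c1,uv1),(c2,uv2)):
        d=c["rotation"]@ray(c,u,v);d/=np.linalg.norm(d);M=np.eye(3)-np.outer(d,d);A.append(M);b.append(M@c["position"])
    return np.linalg.solve(A[0]+A[1],b[0]+b[1])
def save(c,n):cv2.imwrite("pics/"+n,c["img"][:,:,::-1])
E
python3 - <<'E'
from h import *
import pickle
o=get_obs();print(o)
for n in("scene","side","wrist"):
    c=cam(n);pickle.dump(c,open(n+"0.pkl","wb"));save(c,n+"0.png");print(n,c["position"],c["rotation"].round(2).tolist(),c["k1"])
E
```

```text
{'time_s': 0.0, 'qpos': array([-1.26001100e+00,  2.13370292e-01, -3.50883629e-02,  1.32351728e+00,
       -1.54751920e-05,  1.57078995e+00]), 'dq': array([ 6.90353186e-04,  3.73102822e-05,  9.40047583e-04, -1.55284762e-04,
       -4.57007120e-04,  8.19047127e-04]), 'joint_efforts': array([ 2.08793186e-03, -6.86149120e+01,  4.87125528e+01,  1.72952103e-02,
        9.23358243e-05, -8.25289106e-06]), 'tool_pos': array([ 0.15279556, -0.47572653,  0.25279748]), 'eef_rot': array([[ 9.52091751e-01,  3.05812291e-01, -3.75466181e-04],
       [ 3.05812521e-01, -9.52091094e-01,  1.11836691e-03],
       [-1.54676601e-05, -1.17961017e-03, -9.99999304e-01]]), 'contact_force': array([-0.56051214,  0.56925274, -0.48081048]), 'moment': array([-0.00030458, -0.00500143, -0.03309137]), 'grip_force': 0.0, 'opening': 0.9985455045628818}
scene [ 0.90883955 -0.50960006  0.72448276] [[0.82, 0.38, -0.42], [0.57, -0.57, 0.59], [-0.02, -0.73, -0.68]] -0.09451303122564816
side [0.04601011 0.87771505 0.87225082] [[-0.86, -0.3, 0.4], [-0.5, 0.55, -0.67], [-0.01, -0.78, -0.62]] -0.08456574317669041
wrist [ 0.23331966 -0.44987884  0.3730382 ] [[0.31, -0.9, -0.31], [-0.95, -0.29, -0.1], [-0.0, 0.33, -0.94]] 0.015209408576417803
```

View pics/scene0.png

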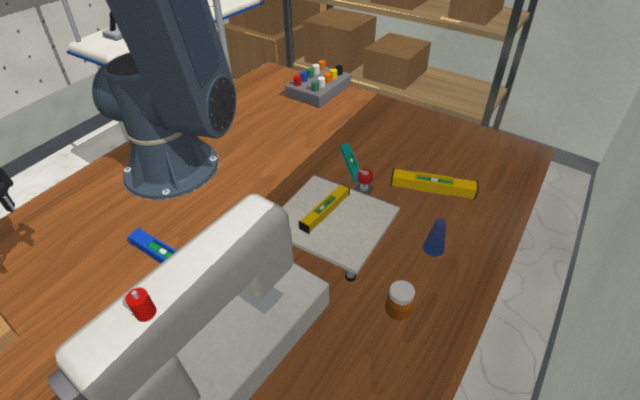

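View pics/side0.png

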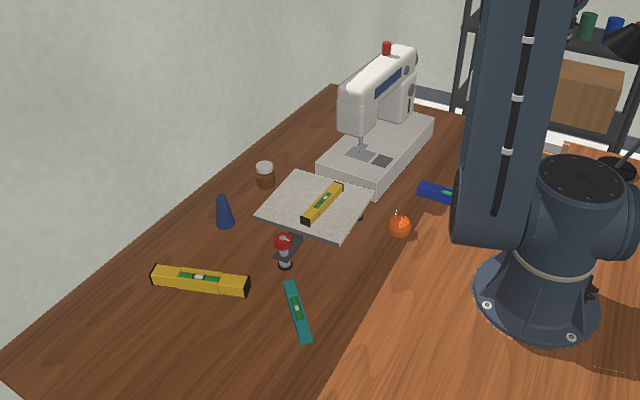

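Scene picture: candidates for the level are the yellow one on the deck (scene 325,207; side 322,203), a bigger yellow one on the bench (scene 435,183; side 200,280), a blue one (scene 150,245; side 435,192) and a turquoise one (scene 350,160; side 298,312). I choose the small yellow one on the deck. The red knob is at scene (366,175) and side (284,241); the red thing on the machine arm is a spool.

```bash
python3 - <<'E'
from h import *
import pickle
S={n:pickle.load(open(n+"0.pkl","rb")) for n in("scene","side")}
def blobs(c,lo,hi,lo2=None,hi2=None,amin=40):
    h=cv2.cvtColor(c["img"],cv2.COLOR_RGB2HSV);m=cv2.inRange(h,lo,hi)
    if lo2:m|=cv2.inRange(h,lo2,hi2)
    n,l,s,ce=cv2.connectedComponentsWithStats(m);return [(i,s[i],ce[i],l==i) for i in range(1,n) if s[i][4]>amin]
for n,c in S.items():
    print(n)
    for i,s,ce,m in blobs(c,(0,150,90),(5,255,255),(174,150,90),(180,255,255)):
        print(" red",s,ce.round(1), plane(c,*ce,0.085).round(3))
    for i,s,ce,m in blobs(c,(20,150,80),(32,255,255)):
        r=cv2.minAreaRect(np.argwhere(m)[:,::-1].astype(np.float32));print(" yel",s,ce.round(1),plane(c,*r[0],0.1).round(3),dep(c,*ce).round(3))
    for i,s,ce,m in blobs(c,(105,120,40),(125,255,255)):print(" blue",s,ce.round(1),dep(c,*ce).round(3))
    for i,s,ce,m in blobs(c,(5,190,150),(14,255,255),amin=80):print(" orange",s,ce.round(1),dep(c,*ce).round(3))
# depth-based deck cloud
c=S["side"]
pts=[]
for n,c in S.items():
    H,W=c["depth"].shape
    K=np.array(c["camera_matrix"])
    v,u=np.mgrid[0:H,0:W]
    uv=cv2.undistortPoints(np.stack([u,v],-1).reshape(-1,1,2).astype(np.float64),K,np.array([c["k1"],0,0,0.])).reshape(H,W,2)
    d=c["depth"];P=np.dstack([uv*d[...,None],d])@c["rotation"].T+c["position"]
    np.save(n+"P.npy",P)
    hsv=cv2.cvtColor(c["img"],cv2.COLOR_RGB2HSV)
    m=((np.abs(P[...,2]-0.08)<0.015)&(hsv[...,1]<60)&(d>0)).astype(np.uint8)
    k,l,s,ce=cv2.connectedComponentsWithStats(m)
    for i in range(1,k):
        if s[i][4]>800:
            q=P[l==i];r=cv2.minAreaRect(q[:,:2].astype(np.float32));
            A=np.c_[q[:,:2],np.ones(len(q))];co=np.linalg.lstsq(A,q[:,2],rcond=None)[0]
            print(n,"flat",s[i],np.round(r[0],3),np.round(r[1],3),r[2],cv2.boxPoints(r).round(3).tolist(),"z",q[:,2].mean().round(4),co.round(4))
E
python3 - <<'E'
import cv2
a=cv2.imread("pics/side0.png")[150:290,210:410];cv2.imwrite("pics/crop0.png",cv2.resize(a,None,fx=4,fy=4,interpolation=cv2.INTER_CUBIC))
E
```

```text
scene
 red [294  75   7  11  65] [297.1  80.1] [0.082 0.529 0.085]
 red [358 168  15  16 163] [365.2 176.8] [0.556 0.189 0.085]
 red [126 288  30  33 613] [140.9 304.8] [ 0.392 -0.378  0.085]
 yel [330  68   8  11  66] [333.7  72.6] [0.178 0.622 0.1  ] [0.15  0.666 0.077]
 yel [ 392  169   85   30 1433] [434.1 183.6] [0.716 0.244 0.1  ] [0.696 0.325 0.033]
 yel [301 184  48  47 624] [325.4 206.8] [0.542 0.031 0.1  ] [0.542 0.028 0.1  ]
 blue [223   2  41  17  88] [242.8  10.1] [-0.625  1.002  0.1  ]
 blue [67 51 38 15 88] [86.3 58.3] [-0.794  0.217  0.102]
 blue [301  72   7  10  55] [303.9  76.1] [0.069 0.588 0.074]
 blue [128 228  48  35 561] [147.1 243.6] [ 0.222 -0.251  0.033]
 blue [424 229  19  27 339] [434.2 244.1] [0.782 0.118 0.038]
side
 red [382  42   9  14  73] [386.5  48.2] [ 0.815 -0.986  0.085]
 red [274 232  18  19 226] [282.  241.4] [0.55  0.201 0.085]
 yel [302 182  41  43 509] [323.  202.2] [0.53  0.044 0.1  ] [0.532 0.041 0.096]
 yel [ 150  264   98   33 1782] [198.9 280.3] [0.63  0.398 0.1  ] [0.675 0.359 0.036]
 blue [604  17  21  19 235] [613.5  24.4] [ 0.004 -
[... 1265 characters left out ...]
5, -0.11999999731779099], [0.4560000002384186, -0.11400000005960464]] z 0.0785 [ 0.0109 -0.01    0.0699]
side flat [ 253  169  122   78 4883] [0.562 0.033] [0.242 0.228] 3.5176706314086914 [[0.4339999854564667, 0.13899999856948853], [0.4480000138282776, -0.08900000154972076], [0.6899999976158142, -0.07400000095367432], [0.6759999990463257, 0.15399999916553497]] z 0.0768 [ 0.0024 -0.0222  0.0765]
side flat [ 494  257  105   56 1262] [-0.014  0.047] [0.217 0.123] 10.040167808532715 [[-0.13199999928474426, 0.08799999952316284], [-0.10999999940395355, -0.032999999821186066], [0.10300000011920929, 0.004999999888241291], [0.0820000022649765, 0.12600000202655792]] z 0.0798 [ 0.0008 -0.0189  0.081 ]
```

View pics/crop0.png

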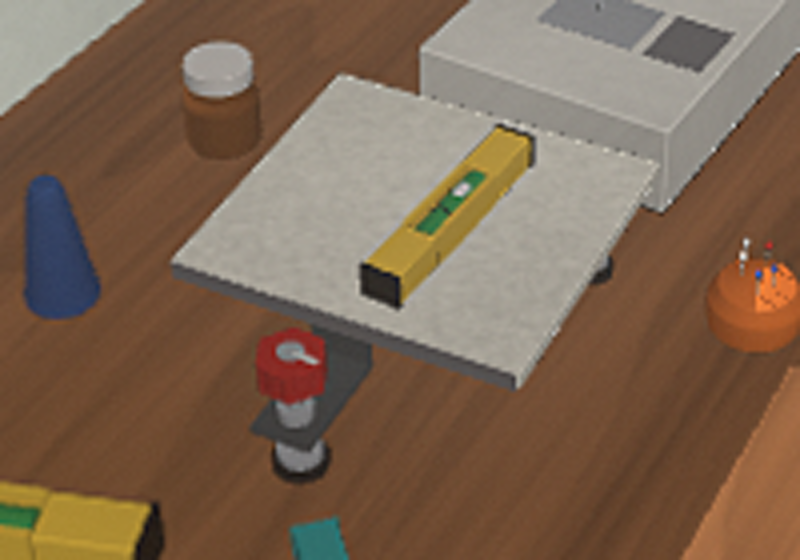

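The crop shows the small yellow level on the deck with its bubble on the machine side (crop 462,187), and the knob outside the deck (crop 292,365). Next I move in, clear of the machine.

Call:
apply_moves --moves '[{"delta_pos": [0.84, -0.98, 0], "turn": 0, "fingers": -1}, {"delta_pos": [0.84, -0.98, 0], "turn": 0, "fingers": -1}, {"delta_pos": [0.84, -0.98, 0], "turn": 0, "fingers": -1}, {"delta_pos": [0.84, -0.98, 0], "turn": 0, "fingers": -1}, {"delta_pos": [0.84, -0.98, 0], "turn": 0, "fingers": -1}, {"delta_pos": [0.84, -0.98, 0], "turn": 0, "fingers": -1}, {"delta_pos": [0.84, -0.98, 0], "turn": 0, "fingers": -1}, {"delta_pos": [0.84, -0.98, 0], "turn": 0, "fingers": -1}]'

```text
time_s: 1.15
tool_pos: [0.2531, -0.237, 0.2532]
eef_rot: [[0.952, 0.306, -0.0], [0.306, -0.952, 0.0], [-0.0, -0.0, -1.0]]
contact_force: [0.4, -0.1, -0.4]
opening: 0.998
grip_force: 0.0
```

Call:
apply_moves --moves '[{"delta_pos": [0.84, -0.98, 0], "turn": 0, "fingers": -1}, {"delta_pos": [0.84, -0.98, 0], "turn": 0, "fingers": -1}, {"delta_pos": [0.84, -0.98, 0], "turn": 0, "fingers": -1}, {"delta_pos": [0.84, -0.98, 0], "turn": 0, "fingers": -1}, {"delta_pos": [0.84, -0.98, 0], "turn": 0, "fingers": -1}, {"delta_pos": [0.84, -0.98, 0], "turn": 0, "fingers": -1}, {"delta_pos": [0.84, -0.98, 0], "turn": 0, "fingers": -1}, {"delta_pos": [0.84, -0.98, 0], "turn": 0, "fingers": -1}]'

```text
time_s: 2.15
tool_pos: [0.3531, 0.001, 0.2533]
eef_rot: [[0.952, 0.306, -0.0], [0.306, -0.952, -0.0], [-0.0, 0.0, -1.0]]
contact_force: [1.6, -0.1, 0.5]
opening: 1.002
grip_force: 0.0
```

```bash
python3 - <<'E'
from h import *
o=get_obs();print(o["time_s"],o["tool_pos"],o["qpos"].round(3),o["eef_rot"].round(3).tolist(),get_image("wrist")["T_tool_cam"])
E
```

```text
2.15 [0.3531159  0.00103298 0.25325781] [ 0.003 -0.089 -0.359  1.301 -0.     2.834] [[0.952, 0.306, -0.0], [0.306, -0.952, -0.0], [-0.0, 0.0, -1.0]] [[ 3.43522797e-04 -9.44706792e-01 -3.27916085e-01  8.45581333e-02]
 [ 9.99999930e-01  3.73203368e-04 -2.75832270e-05 -1.67163256e-04]
 [ 1.48437449e-04 -3.27916052e-01  9.44706854e-01 -1.20196235e-01]
 [ 0.00000000e+00  0.00000000e+00  0.00000000e+00  1.00000000e+00]]
```

Call:
apply_moves --moves '[{"delta_pos": [1, -0.49, 0], "turn": 0, "fingers": -1}, {"delta_pos": [1, -0.49, 0], "turn": 0, "fingers": -1}, {"delta_pos": [1, -0.49, 0], "turn": 0, "fingers": -1}, {"delta_pos": [1, -0.49, 0], "turn": 0, "fingers": -1}, {"delta_pos": [1, -0.49, 0], "turn": 0, "fingers": -1}, {"delta_pos": [1, -0.49, 0], "turn": 0, "fingers": -1}, {"delta_pos": [1, -0.49, 0], "turn": 0, "fingers": -1}, {"delta_pos": [1, -0.49, 0], "turn": 0, "fingers": -1}]'

```text
time_s: 3.2
tool_pos: [0.5139, 0.155, 0.253]
eef_rot: [[0.952, 0.306, -0.0], [0.306, -0.952, -0.0], [-0.0, 0.0, -1.0]]
contact_force: [0.5, 0.0, 0.4]
opening: 1.001
grip_force: 0.0
```

Call:
apply_moves --moves '[{"delta_pos": [1, -0.49, 0], "turn": 0, "fingers": -1}, {"delta_pos": [1, -0.49, 0], "turn": 0, "fingers": -1}, {"delta_pos": [0, 0, 0], "turn": -1, "fingers": -1}, {"delta_pos": [0, 0, 0], "turn": -1, "fingers": -1}, {"delta_pos": [0, 0, 0], "turn": -1, "fingers": -1}, {"delta_pos": [0, 0, 0], "turn": -1, "fingers": -1}, {"delta_pos": [0, 0, 0], "turn": -1, "fingers": -1}, {"delta_pos": [0, 0, 0], "turn": -1, "fingers": -1}]'

```text
time_s: 4.2
tool_pos: [0.5555, 0.1864, 0.253]
eef_rot: [[0.602, 0.799, -0.002], [0.799, -0.602, 0.005], [0.003, -0.005, -1.0]]
contact_force: [-0.3, 0.1, -0.4]
opening: 0.997
grip_force: 0.0
```

Call:
apply_moves --moves '[{"delta_pos": [0, 0, 0], "turn": -1, "fingers": -1}, {"delta_pos": [0, 0, 0], "turn": -1, "fingers": -1}, {"delta_pos": [0, 0, 0], "turn": -1, "fingers": -1}, {"delta_pos": [0, 0, 0], "turn": -1, "fingers": -1}, {"delta_pos": [0, 0, 0], "turn": -1, "fingers": -1}, {"delta_pos": [0, 0, 0], "turn": -1, "fingers": -1}, {"delta_pos": [0, 0, 0], "turn": -1, "fingers": -1}, {"delta_pos": [0, 0, 0], "turn": -1, "fingers": -1}]'

```text
time_s: 5.2
tool_pos: [0.5555, 0.1864, 0.253]
eef_rot: [[-0.154, 0.988, -0.002], [0.988, 0.154, 0.005], [0.006, -0.002, -1.0]]
contact_force: [-0.7, 0.7, -0.1]
opening: 1.002
grip_force: 0.0
```

Call:
apply_moves --moves '[{"delta_pos": [0, 0, 0], "turn": -1, "fingers": -1}, {"delta_pos": [0, 0, 0], "turn": -1, "fingers": -1}, {"delta_pos": [0, 0, 0], "turn": -1, "fingers": -1}, {"delta_pos": [0, 0, 0], "turn": -1, "fingers": -1}, {"delta_pos": [0, 0, 0], "turn": -1, "fingers": -1}, {"delta_pos": [0, 0, 0], "turn": -1, "fingers": -1}, {"delta_pos": [0, 0, 0], "turn": -1, "fingers": -1}, {"delta_pos": [0, 0, 0], "turn": -1, "fingers": -1}]'

```text
time_s: 6.2
tool_pos: [0.5555, 0.1864, 0.253]
eef_rot: [[-0.816, 0.578, -0.002], [0.578, 0.816, 0.005], [0.005, 0.003, -1.0]]
contact_force: [-1.1, -0.1, 0.3]
opening: 0.997
grip_force: 0.0
```

Call:
apply_moves --moves '[{"delta_pos": [0, 0, 0], "turn": -1, "fingers": -1}, {"delta_pos": [0, 0, 0], "turn": -1, "fingers": -1}, {"delta_pos": [0, 0, 0], "turn": -1, "fingers": -1}, {"delta_pos": [0, 0, 0], "turn": -1, "fingers": -1}, {"delta_pos": [0, 0, 0], "turn": -1, "fingers": -1}, {"delta_pos": [0, 0, 0], "turn": -1, "fingers": -1}, {"delta_pos": [0, 0, 0], "turn": -1, "fingers": -1}, {"delta_pos": [0, 0, 0], "turn": -1, "fingers": -1}]'

```text
time_s: 7.2
tool_pos: [0.5555, 0.1864, 0.253]
eef_rot: [[-0.983, -0.183, -0.002], [-0.183, 0.983, 0.005], [0.001, 0.006, -1.0]]
contact_force: [-0.0, 0.1, -0.0]
opening: 0.999
grip_force: 0.0
```

```bash
cat >> h.py <<'E'
def mask(c,kind):
    h=cv2.cvtColor(c["img"],cv2.COLOR_RGB2HSV)
    return {"red":cv2.inRange(h,(0,150,90),(5,255,255))|cv2.inRange(h,(174,150,90),(180,255,255)),"yel":cv2.inRange(h,(20,150,80),(32,255,255)),"green":cv2.inRange(h,(45,100,30),(85,255,255))}[kind]
def blob(c,kind,amin=60):
    n,l,s,ce=cv2.connectedComponentsWithStats(mask(c,kind));return [(s[i],ce[i],l==i) for i in range(1,n) if s[i][4]>amin]
E
python3 - <<'E'
from h import *
import pickle
o=get_obs();print(o["time_s"],o["tool_pos"],o["qpos"].round(3),np.arctan2(o["eef_rot"][1,0],o["eef_rot"][0,0]))
c=cam("wrist");save(c,"w1.png");pickle.dump(c,open("w1.pkl","wb"))
for k in("red","yel","green"):
    for s,ce,m in blob(c,k):print(k,s,ce.round(1),dep(c,*ce).round(4),plane(c,*ce,.093 if k=="red" else .104).round(4))
E
```

```text
7.2 [0.55553229 0.18639382 0.25304675] [0.321 0.396 0.216 1.391 0.006 0.137] -2.9579433838740363
red [ 299  157   49   53 1508] [322.4 183.4] [0.5493 0.1937 0.0944] [0.5497 0.1938 0.093 ]
yel [  13   92  220   79 6407] [118.1 129.9] [0.5344 0.0315 0.1003] [0.5335 0.0334 0.104 ]
yel [ 397  215   46  171 3706] [418.1 280.3] [0.5403 0.2273 0.2483] [0.6185 0.2929 0.104 ]
green [ 419   54   71   56 1078] [454.4  80.9] [0.4478 0.303  0.0233] [0.4535 0.2724 0.104 ]
green [  80  116   92   35 1309] [129.2 133.2] [0.5355 0.0397 0.1   ] [0.5345 0.0416 0.104 ]
green [414 269  18  12  64] [421.2 271.6] [0.6464 0.3261 0.0317] [0.6096 0.2932 0.104 ]
```

View pics/w1.png

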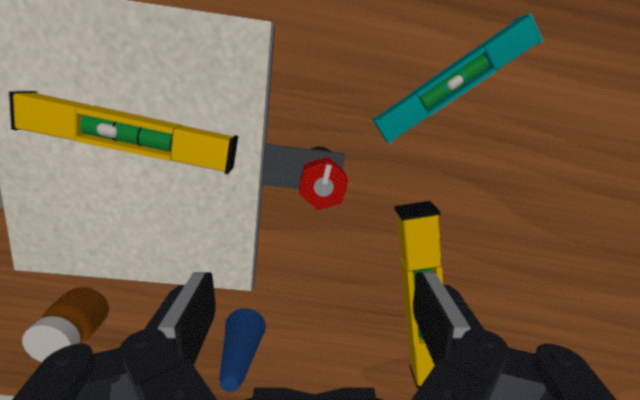

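Wrist picture: knob at (323,184), level (13–233, 92–170) with its bubble at (107,131), far to the machine side; the big yellow and turquoise decoys lie off to the right. Next I triangulate the knob while winding the wrist back so there is room for the full clockwise turn.

Call:
apply_moves --moves '[{"delta_pos": [0, 0, 0.5], "turn": -1, "fingers": -0.5}, {"delta_pos": [0, 0, 0.5], "turn": -1, "fingers": -0.5}, {"delta_pos": [0, 0, 0.5], "turn": -1, "fingers": -0.5}, {"delta_pos": [0, 0, 0.5], "turn": -1, "fingers": -0.5}, {"delta_pos": [0, 0, 0.5], "turn": -1, "fingers": -0.5}, {"delta_pos": [0, 0, 0.5], "turn": -1, "fingers": -0.5}, {"delta_pos": [0, 0, 0], "turn": -1, "fingers": -0.5}, {"delta_pos": [0, 0, 0], "turn": -1, "fingers": -0.5}]'

```text
time_s: 8.25
tool_pos: [0.5553, 0.1868, 0.1779]
eef_rot: [[-0.555, -0.832, -0.003], [-0.832, 0.555, 0.005], [-0.003, 0.005, -1.0]]
contact_force: [-0.1, -0.0, 0.3]
opening: 0.749
grip_force: 0.0
```

Call:
apply_moves --moves '[{"delta_pos": [0, 0, 0], "turn": -1, "fingers": -0.5}, {"delta_pos": [0, 0, 0], "turn": -1, "fingers": -0.5}, {"delta_pos": [0, 0, 0], "turn": 0, "fingers": -0.5}]'

```text
time_s: 8.62
tool_pos: [0.5554, 0.1868, 0.1781]
eef_rot: [[-0.382, -0.924, -0.002], [-0.924, 0.382, 0.005], [-0.004, 0.004, -1.0]]
contact_force: [-0.2, 0.8, -0.0]
opening: 0.75
grip_force: 0.0
```

```bash
python3 - <<'E'
from h import *
import pickle
o=get_obs();print(o["time_s"],o["tool_pos"],o["qpos"].round(3),np.arctan2(o["eef_rot"][1,0],o["eef_rot"][0,0]),o["opening"])
c=cam("wrist");save(c,"w2.png");w1=pickle.load(open("w1.pkl","rb"))
def knob(c):
    s,ce,m=max(blob(c,"red"),key=lambda b:b[0][4]);
    h,_=cv2.findContours(m.astype(np.uint8),0,2);m2=cv2.drawContours(np.zeros(m.shape,np.uint8),h,-1,1,-1)
    M=cv2.moments(m2,True);return M["m10"]/M["m00"],M["m01"]/M["m00"]
a,b=knob(w1),knob(c);print(a,b,tri(w1,a,c,b).round(4))
for z in(.083,.088,.093):print(z,plane(w1,*a,z).round(4),plane(c,*b,z).round(4))
for s,ce,m in blob(c,"yel"):print(s,ce.round(1))
E
```

```text
8.625 [0.55538512 0.18680861 0.178126  ] [ 0.322  0.413  0.051  1.209  0.006 -0.857] -1.9630874025448248 0.7503723087875712
(322.751832460733, 183.3198952879581) (322.13293051359517, 224.5141993957704) [0.5521 0.1949 0.0834]
0.083 [0.5523 0.195  0.083 ] [0.552 0.195 0.083]
0.088 [0.5509 0.1945 0.088 ] [0.5513 0.1929 0.088 ]
0.093 [0.5496 0.1941 0.093 ] [0.5506 0.1909 0.093 ]
[ 222    0   90  112 4796] [270.7  56.4]
[ 226  290  122   98 4799] [289.2 341.5]
[240 389  14  11  70] [247.2 395.1]
```

Call:
apply_moves --moves '[{"delta_pos": [-0.24, 0.25, 0.5], "turn": 0, "fingers": -0.5}, {"delta_pos": [0, 0, 0.8], "turn": 0, "fingers": -0.5}, {"delta_pos": [0, 0, 0.8], "turn": 0, "fingers": -0.5}, {"delta_pos": [0, 0, 0.8], "turn": 0, "fingers": -0.5}, {"delta_pos": [0, 0, 0.7], "turn": 0, "fingers": -0.5}, {"delta_pos": [0, 0, 0], "turn": 0, "fingers": -0.5}, {"delta_pos": [0, 0, 0], "turn": 0, "fingers": 0}, {"delta_pos": [0, 0, 0], "turn": 0, "fingers": 0.5}]' --grip_force 25

```text
time_s: 9.68
tool_pos: [0.5525, 0.1955, 0.0892]
eef_rot: [[-0.381, -0.925, -0.0], [-0.925, 0.381, 0.006], [-0.005, 0.002, -1.0]]
contact_force: [1.2, -0.8, -1.3]
opening: 0.461
grip_force: 25.5
```

Call:
apply_moves --moves '[{"delta_pos": [0, 0, 0], "turn": 0, "fingers": 1}, {"delta_pos": [0, 0, 0], "turn": 0, "fingers": 1}, {"delta_pos": [0, 0, 0], "turn": 0, "fingers": 1}, {"delta_pos": [0, 0, 0], "turn": 0, "fingers": 1}]' --grip_force 25

```text
time_s: 10.18
tool_pos: [0.5525, 0.1954, 0.0891]
eef_rot: [[-0.381, -0.925, -0.0], [-0.925, 0.381, 0.006], [-0.005, 0.002, -1.0]]
contact_force: [2.4, -1.9, 6.1]
opening: 0.454
grip_force: 26.0
```

Call:
apply_moves --moves '[{"delta_pos": [0.2, -0.075, 0], "turn": 0, "fingers": 1}, {"delta_pos": [0.2, -0.075, 0], "turn": 0, "fingers": 1}, {"delta_pos": [0.2, -0.075, 0], "turn": 0, "fingers": 1}, {"delta_pos": [0.2, -0.075, 0], "turn": 0, "fingers": 1}, {"delta_pos": [0.2, -0.075, 0], "turn": 0, "fingers": 1}, {"delta_pos": [0.2, -0.075, 0], "turn": 0, "fingers": 1}, {"delta_pos": [0.2, -0.075, 0], "turn": 0, "fingers": 1}]'

```text
time_s: 11.05
tool_pos: [0.551, 0.1593, 0.0889]
eef_rot: [[-0.38, -0.925, -0.001], [-0.925, 0.38, 0.009], [-0.008, 0.004, -1.0]]
contact_force: [0.6, 13.5, 4.9]
opening: 0.458
grip_force: 25.9
```

```bash
cat >> h.py <<'E'
def gap(tag=None):
    for n in("scene","side"):
        c=cam(n);K=np.array(c["camera_matrix"]);H,W=c["depth"].shape;v,u=np.mgrid[0:H,0:W]
        uv=cv2.undistortPoints(np.stack([u,v],-1).reshape(-1,1,2).astype(np.float64),K,np.array([c["k1"],0,0,0.])).reshape(H,W,2)
        d=c["depth"];P=np.dstack([uv*d[...,None],d])@c["rotation"].T+c["position"]
        hsv=cv2.cvtColor(c["img"],cv2.COLOR_RGB2HSV)
        ok=(np.abs(P[...,2]-.08)<.015)&(hsv[...,1]<60)&(d>0)
        out=[]
        for lo in np.arange(.46,.66,.02):
            q=np.sort(P[ok&(np.abs(P[...,0]-lo)<.01)&(P[...,1]>-.22)&(P[...,1]<.2)][:,1])
            if len(q)<5:continue
            g=np.diff(q);i=g.argmax();out.append((round(lo,2),round(q[i],3),round(q[i+1],3),round(q[-1],3)))
        print(n,[tuple(map(float,t)) for t in out])
        if tag:save(c,n+tag+".png")
E
python3 - <<'E'
from h import *
gap()
E
```

```text
scene [(0.46, -0.023, -0.019, 0.099), (0.48, -0.041, -0.038, 0.098), (0.5, 0.1, 0.103, 0.103), (0.52, -0.08, 0.096, 0.157), (0.54, 0.012, 0.089, 0.167), (0.56, 0.108, 0.137, 0.162), (0.58, 0.108, 0.136, 0.148), (0.6, -0.128, -0.115, 0.108), (0.62, -0.129, -0.114, 0.11), (0.64, -0.13, -0.113, 0.11)]
side [(0.46, -0.208, -0.205, 0.107), (0.48, -0.148, -0.144, 0.108), (0.5, -0.214, -0.21, 0.11), (0.52, 0.11, 0.166, 0.181), (0.54, -0.103, 0.08, 0.181), (0.56, 0.084, 0.146, 0.169), (0.58, 0.07, 0.156, 0.165), (0.6, -0.12, -0.11, 0.041), (0.62, -0.006, 0.111, 0.114), (0.64, -0.041, 0.085, 0.117)]
```

Call:
apply_moves --moves '[{"delta_pos": [0.1, -0.035, 0], "turn": 0, "fingers": 1}, {"delta_pos": [0.1, -0.035, 0], "turn": 0, "fingers": 1}, {"delta_pos": [0.1, -0.035, 0], "turn": 0, "fingers": 1}]'

```text
time_s: 11.52
tool_pos: [0.5516, 0.1539, 0.0893]
eef_rot: [[-0.378, -0.926, 0.001], [-0.926, 0.378, 0.014], [-0.013, 0.004, -1.0]]
contact_force: [6.7, 32.7, 0.7]
opening: 0.461
grip_force: 25.4
```

```bash
python3 - <<'E'
from h import *
print(get_obs()["contact_force"],get_obs()["tool_pos"]);gap()
E
```

```text
[ 6.65666874 32.72579353  0.70603398] [0.5516242  0.15385066 0.08928277]
scene [(0.46, -0.019, -0.017, 0.098), (0.48, -0.037, -0.034, 0.098), (0.5, 0.094, 0.097, 0.101), (0.52, -0.081, 0.057, 0.152), (0.54, -0.02, 0.091, 0.163), (0.56, 0.104, 0.131, 0.156), (0.58, 0.106, 0.13, 0.145), (0.6, -0.128, -0.116, 0.107), (0.62, -0.129, -0.116, 0.105), (0.64, -0.129, -0.114, 0.109)]
side [(0.46, -0.123, -0.121, 0.105), (0.48, -0.12, -0.117, 0.107), (0.5, -0.216, -0.213, 0.108), (0.52, 0.108, 0.16, 0.177), (0.54, -0.012, 0.079, 0.175), (0.56, 0.108, 0.143, 0.165), (0.58, 0.106, 0.148, 0.157), (0.6, 0.034, 0.042, 0.042), (0.62, -0.01, 0.109, 0.115), (0.64, -0.044, 0.083, 0.115)]
```

Call:
apply_moves --moves '[{"delta_pos": [-0.02, -0.16, 0], "turn": 0, "fingers": 1}, {"delta_pos": [-0.02, -0.16, 0], "turn": 0, "fingers": 1}, {"delta_pos": [-0.02, -0.16, 0], "turn": 0, "fingers": 1}, {"delta_pos": [-0.02, -0.16, 0], "turn": 0, "fingers": 1}]'

```text
time_s: 12.12
tool_pos: [0.5673, 0.1493, 0.0891]
eef_rot: [[-0.379, -0.926, 0.001], [-0.926, 0.378, 0.013], [-0.012, 0.004, -1.0]]
contact_force: [6.0, 26.0, 0.0]
opening: 0.458
grip_force: 25.5
```

```bash
python3 - <<'E'
from h import *
print(get_obs()["contact_force"],get_obs()["tool_pos"]);gap("b")
a=cv2.imread("pics/sideb.png")[90:270,220:440];cv2.imwrite("pics/cropb.png",cv2.resize(a,None,fx=3.3,fy=3.3,interpolation=cv2.INTER_CUBIC))
E
```

```text
[ 6.04090445 26.04770889  0.04643037] [0.56725808 0.14930012 0.08913208]
scene [(0.46, -0.022, -0.018, 0.1), (0.48, -0.041, -0.038, 0.098), (0.5, 0.07, 0.072, 0.098), (0.52, -0.026, -0.02, 0.097), (0.54, -0.083, 0.144, 0.153), (0.56, 0.098, 0.149, 0.157), (0.58, 0.099, 0.127, 0.133), (0.6, 0.099, 0.127, 0.138), (0.62, -0.128, -0.124, 0.099), (0.64, -0.129, -0.124, 0.099)]
side [(0.46, 0.006, 0.009, 0.105), (0.48, -0.155, -0.15, 0.104), (0.5, -0.191, -0.187, 0.104), (0.52, -0.13, -0.126, 0.104), (0.54, -0.107, -0.004, 0.173), (0.56, -0.063, 0.076, 0.171), (0.58, 0.102, 0.138, 0.162), (0.6, 0.061, 0.151, 0.152), (0.62, 0.026, 0.034, 0.034), (0.64, -0.018, 0.101, 0.102)]
```

View pics/cropb.png

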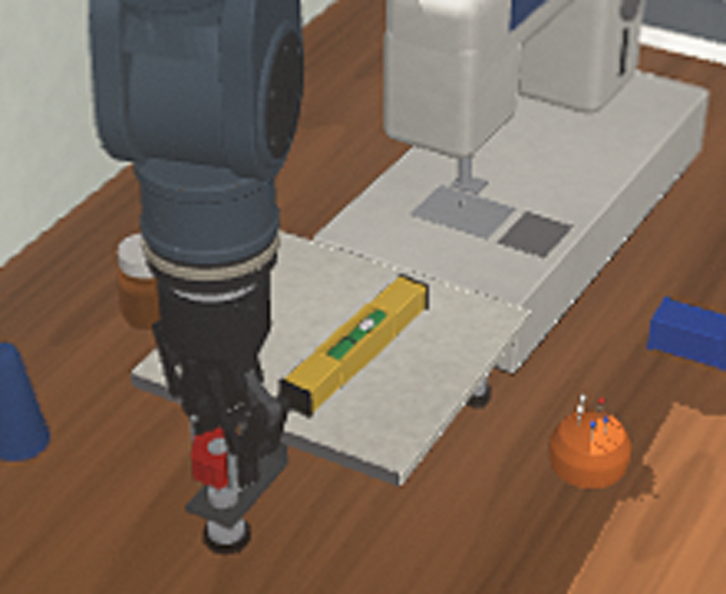

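The crop shows the deck nearly closed on the bed (seam from 300,240 to 525,310) and the knob gripped at (215,450). Some skew remains, so I continue the same motion.

Call:
apply_moves --moves '[{"delta_pos": [-0.02, -0.16, 0], "turn": 0, "fingers": 1}, {"delta_pos": [-0.02, -0.16, 0], "turn": 0, "fingers": 1}, {"delta_pos": [0, 0, 0], "turn": 0, "fingers": 1}]'

```text
time_s: 12.6
tool_pos: [0.5749, 0.1468, 0.089]
eef_rot: [[-0.379, -0.925, 0.001], [-0.925, 0.379, 0.012], [-0.011, 0.004, -1.0]]
contact_force: [6.2, 22.6, 1.6]
opening: 0.458
grip_force: 25.7
```

```bash
python3 - <<'E'
from h import *
print(get_obs()["contact_force"],get_obs()["tool_pos"]);gap()
E
```

```text
[ 6.21791756 22.60566697  1.58426377] [0.57494713 0.14675292 0.08903266]
scene [(0.46, -0.017, -0.015, 0.098), (0.48, -0.039, -0.037, 0.097), (0.5, -0.06, -0.057, 0.097), (0.52, -0.045, -0.039, 0.097), (0.54, -0.083, 0.149, 0.151), (0.56, -0.193, -0.13, 0.152), (0.58, 0.096, 0.145, 0.153), (0.6, 0.097, 0.124, 0.137), (0.62, 0.06, 0.062, 0.095), (0.64, -0.132, -0.13, 0.093)]
side [(0.46, -0.118, -0.115, 0.104), (0.48, -0.147, -0.144, 0.104), (0.5, -0.141, -0.138, 0.103), (0.52, -0.213, -0.208, 0.103), (0.54, -0.103, -0.031, 0.169), (0.56, -0.079, 0.073, 0.17), (0.58, 0.074, 0.143, 0.162), (0.6, 0.1, 0.133, 0.152), (0.62, -0.18, -0.175, 0.037), (0.64, -0.125, -0.122, -0.012)]
```

```bash
cat >> h.py <<'E'
def bubble(c,guess=None):
    # small yellow level: yellow blob nearest to deck middle at z=.104
    bl=[b for b in blob(c,"yel",150)]
    bs=min(bl,key=lambda b:np.linalg.norm(plane(c,*b[1],.104)[:2]-np.array(guess if guess is not None else [.54,.03])))
    pts=np.argwhere(bs[2])[:,::-1].astype(np.float32)
    hull=cv2.convexHull(pts).astype(np.int32);M=np.zeros(c["img"].shape[:2],np.uint8);cv2.fillConvexPoly(M,hull,1)
    g=((mask(c,"green")>0)&(M>0)).astype(np.uint8)
    gh=cv2.convexHull(np.argwhere(g)[:,::-1].astype(np.int32));G=np.zeros_like(M);cv2.fillConvexPoly(G,gh,1)
    hsv=cv2.cvtColor(c["img"],cv2.COLOR_RGB2HSV)
    w=np.clip(1-hsv[...,1].astype(float)/150,0,1)*np.clip((hsv[...,2].astype(float)-90)/100,0,1)*G
    yx=np.argwhere(pts is not None and w>0);P=lambda u,v:plane(c,u,v,.1)[:2]
    Y=np.array([P(*p) for p in pts[::3]]);mu=Y.mean(0);ax=np.linalg.svd(Y-mu,full_matrices=False)[2][0];ax*=np.sign(ax[1])
    Gp=np.array([P(x,y) for y,x in np.argwhere(G)]);t=(Gp-mu)@ax;lo,hi=np.percentile(t,[1,99])
    b=np.array([P(x,y) for y,x in yx]);ww=w[w>0];tb=((b-mu)@ax*ww).sum()/ww.sum()
    ty=(Y-mu)@ax
    return dict(b_vs_vial=1e3*(tb-(lo+hi)/2),b_vs_body=1e3*(tb-(ty.min()+ty.max())/2),vial_mm=1e3*(hi-lo),body_mm=1e3*(ty.max()-ty.min()),npx=int((w>0).sum()),axis=np.arctan2(-ax[0],ax[1]),mid=mu+ax*(ty.min()+ty.max())/2)
def show(c,guess=None):
    print({k:np.round(v,3).tolist() for k,v in bubble(c,guess).items()})
E
python3 - <<'E'
from h import *
import pickle
for n in("scene0","side0","w1"):
    print(n);show(pickle.load(open(n+".pkl","rb")))
for n in("scene","side"):
    c=cam(n);print(n);show(c,[.54,-.01])
E
```

```text
scene0
{'b_vs_vial': -11.237, 'b_vs_body': -10.172, 'vial_mm': 59.689, 'body_mm': 161.548, 'npx': 54, 'axis': -0.021, 'mid': [0.542, 0.034]}
side0
{'b_vs_vial': -10.026, 'b_vs_body': -14.981, 'vial_mm': 64.722, 'body_mm': 168.948, 'npx': 74, 'axis': 0.012, 'mid': [0.53, 0.043]}
w1
{'b_vs_vial': -14.673, 'b_vs_body': -12.914, 'vial_mm': 66.486, 'body_mm': 159.762, 'npx': 271, 'axis': -0.028, 'mid': [0.535, 0.036]}
scene
{'b_vs_vial': -11.395, 'b_vs_body': -10.202, 'vial_mm': 61.652, 'body_mm': 164.513, 'npx': 60, 'axis': -0.118, 'mid': [0.552, -0.009]}
side
{'b_vs_vial': -11.858, 'b_vs_body': -16.113, 'vial_mm': 63.575, 'body_mm': 174.182, 'npx': 62, 'axis': -0.077, 'mid': [0.538, 0.002]}
```

Call:
apply_moves --moves '[{"delta_pos": [-0.04, 0.01, 0], "turn": 0.5, "fingers": 1}, {"delta_pos": [0, 0, 0], "turn": 1, "fingers": 1}, {"delta_pos": [0, 0, 0], "turn": 1, "fingers": 1}, {"delta_pos": [0, 0, 0], "turn": 1, "fingers": 1}, {"delta_pos": [0, 0, 0], "turn": 1, "fingers": 1}, {"delta_pos": [0, 0, 0], "turn": 1, "fingers": 1}, {"delta_pos": [0, 0, 0], "turn": 1, "fingers": 1}, {"delta_pos": [0, 0, 0], "turn": 1, "fingers": 1}]'

```text
time_s: 13.8
tool_pos: [0.5748, 0.1475, 0.089]
eef_rot: [[-0.909, -0.416, 0.001], [-0.416, 0.909, 0.011], [-0.005, 0.01, -1.0]]
contact_force: [4.6, 20.9, 1.4]
opening: 0.459
grip_force: 26.0
```

```bash
python3 - <<'E'
from h import *
print(get_obs()["contact_force"],get_obs()["moment"],get_obs()["tool_pos"],get_obs()["qpos"]);gap()
for n in("scene","side"):
    c=cam(n);print(n);show(c,[.54,-.01])
E
```

```text
[ 4.61574965 20.91043802  1.40442466] [ 4.24808451 -0.8666064   0.07775063] [0.57479609 0.14752933 0.08898861] [ 0.24593201  0.4785068  -0.081619    1.00740567  0.01072983 -0.18295668]
scene [(0.46, -0.022, -0.018, 0.1), (0.48, -0.039, -0.036, 0.098), (0.5, -0.058, -0.054, 0.097), (0.52, -0.044, -0.039, 0.096), (0.54, -0.1, -0.098, -0.087), (0.56, -0.217, -0.131, 0.094), (0.58, 0.096, 0.114, 0.123), (0.6, 0.096, 0.117, 0.129), (0.62, -0.019, -0.018, 0.095), (0.64, -0.107, -0.105, 0.093)]
side [(0.46, -0.122, -0.12, 0.105), (0.48, -0.164, -0.16, 0.104), (0.5, -0.028, -0.025, 0.105), (0.52, -0.099, -0.096, 0.103), (0.54, -0.105, -0.028, 0.102), (0.56, -0.078, 0.072, 0.183), (0.58, 0.127, 0.172, 0.176), (0.6, -0.127, -0.123, 0.097), (0.62, -0.199, -0.195, 0.053), (0.64, -0.011, 0.092, 0.098)]
scene
{'b_vs_vial': -10.066, 'b_vs_body': -8.973, 'vial_mm': 61.625, 'body_mm': 164.938, 'npx': 59, 'axis': -0.112, 'mid': [0.552, -0.009]}
side
{'b_vs_vial': -10.136, 'b_vs_body': -15.184, 'vial_mm': 65.198, 'body_mm': 174.064, 'npx': 68, 'axis': -0.08, 'mid': [0.539, 0.002]}
```

Call:
apply_moves --moves '[{"delta_pos": [0, 0, 0], "turn": 1, "fingers": 1}, {"delta_pos": [0, 0, 0], "turn": 1, "fingers": 1}, {"delta_pos": [0, 0, 0], "turn": 1, "fingers": 1}, {"delta_pos": [0, 0, 0], "turn": 1, "fingers": 1}, {"delta_pos": [0, 0, 0], "turn": 1, "fingers": 1}, {"delta_pos": [0, 0, 0], "turn": 1, "fingers": 1}, {"delta_pos": [0, 0, 0], "turn": 1, "fingers": 1}, {"delta_pos": [0, 0, 0], "turn": 1, "fingers": 1}]'

```text
time_s: 15.0
tool_pos: [0.575, 0.148, 0.0891]
eef_rot: [[-0.932, 0.362, 0.001], [0.362, 0.932, 0.012], [0.003, 0.012, -1.0]]
contact_force: [6.5, 23.2, 0.8]
opening: 0.455
grip_force: 26.3
```

Call:
apply_moves --moves '[{"delta_pos": [0, 0, 0], "turn": 1, "fingers": 1}, {"delta_pos": [0, 0, 0], "turn": 1, "fingers": 1}, {"delta_pos": [0, 0, 0], "turn": 1, "fingers": 1}, {"delta_pos": [0, 0, 0], "turn": 1, "fingers": 1}, {"delta_pos": [0, 0, 0], "turn": 1, "fingers": 1}, {"delta_pos": [0, 0, 0], "turn": 0, "fingers": 1}, {"delta_pos": [0, 0, 0], "turn": 0, "fingers": 1}, {"delta_pos": [0, 0, 0], "turn": 0, "fingers": 1}]'

```text
time_s: 16.0
tool_pos: [0.5753, 0.1479, 0.0893]
eef_rot: [[-0.647, 0.763, 0.002], [0.763, 0.647, 0.012], [0.008, 0.009, -1.0]]
contact_force: [7.0, 23.4, 2.7]
opening: 0.459
grip_force: 26.4
```

Call:
apply_moves --moves '[{"delta_pos": [0, 0, 0], "turn": 0, "fingers": 1}, {"delta_pos": [0, 0, 0], "turn": 0, "fingers": 1}, {"delta_pos": [0, 0, 0], "turn": 0, "fingers": 1}, {"delta_pos": [0, 0, 0], "turn": 0, "fingers": 1}, {"delta_pos": [0, 0, 0], "turn": 0, "fingers": 1}]'

```text
time_s: 16.62
tool_pos: [0.5752, 0.1479, 0.0892]
eef_rot: [[-0.647, 0.763, 0.001], [0.763, 0.647, 0.012], [0.008, 0.009, -1.0]]
contact_force: [7.4, 22.8, 2.7]
opening: 0.457
grip_force: 26.4
```

```bash
python3 - <<'E'
from h import *
import pickle
o=get_obs();print(o["time_s"],o["contact_force"],o["moment"],o["tool_pos"],o["qpos"])
for n in("scene","side","wrist"):
    c=cam(n);print(n);show(c,[.54,-.01]);save(c,n+"c.png");pickle.dump(c,open(n+"c.pkl","wb"))
E
```

```text
16.625 [ 7.44350083 22.84874658  2.73782944] [ 4.84408095 -1.46009788 -0.04870531] [0.57524384 0.14788563 0.08924603] [ 0.24608682  0.47840483 -0.08109311  1.00694941  0.01122244  1.11385039]
scene
{'b_vs_vial': -4.534, 'b_vs_body': -4.772, 'vial_mm': 62.044, 'body_mm': 162.437, 'npx': 58, 'axis': -0.113, 'mid': [0.552, -0.007]}
side
{'b_vs_vial': -4.84, 'b_vs_body': -11.84, 'vial_mm': 65.092, 'body_mm': 175.016, 'npx': 66, 'axis': -0.061, 'mid': [0.538, 0.002]}
wristTraceback (most recent call last):
  File "<stdin>", line 5, in <module>
  File "h.py", line 60, in show
    print({k:np.round(v,3).tolist() for k,v in bubble(c,guess).items()})
                                               ~~~~~~^^^^^^^^^
  File "h.py", line 50, in bubble
    gh=cv2.convexHull(np.argwhere(g)[:,::-1].astype(np.int32));G=np.zeros_like(M);cv2.fillConvexPoly(G,gh,1)
                                                                                  ~~~~~~~~~~~~~~~~~~^^^^^^^^
cv2.error: OpenCV(4.12.0) /io/opencv/modules/imgproc/src/drawing.cpp:2404: error: (-215:Assertion failed) points.checkVector(2, CV_32S) >= 0 in function 'fillConvexPoly'
```

Call:
apply_moves --moves '[{"delta_pos": [0, 0, 0], "turn": 1, "fingers": 1}, {"delta_pos": [0, 0, 0], "turn": 1, "fingers": 1}, {"delta_pos": [0, 0, 0], "turn": 1, "fingers": 1}, {"delta_pos": [0, 0, 0], "turn": 1, "fingers": 1}, {"delta_pos": [0, 0, 0], "turn": 1, "fingers": 1}, {"delta_pos": [0, 0, 0], "turn": 1, "fingers": 1}, {"delta_pos": [0, 0, 0], "turn": 1, "fingers": 1}, {"delta_pos": [0, 0, 0], "turn": 1, "fingers": 1}]'

```text
time_s: 17.77
tool_pos: [0.5753, 0.1477, 0.0893]
eef_rot: [[0.1, 0.995, 0.002], [0.995, -0.1, 0.012], [0.012, 0.0, -1.0]]
contact_force: [6.6, 21.2, 2.6]
opening: 0.457
grip_force: 26.3
```

Call:
apply_moves --moves '[{"delta_pos": [0, 0, 0], "turn": 1, "fingers": 1}, {"delta_pos": [0, 0, 0], "turn": 0, "fingers": 1}, {"delta_pos": [0, 0, 0], "turn": 0, "fingers": 1}, {"delta_pos": [0, 0, 0], "turn": 0, "fingers": 1}, {"delta_pos": [0, 0, 0], "turn": 0, "fingers": 1}, {"delta_pos": [0, 0, 0], "turn": 0, "fingers": 1}, {"delta_pos": [0, 0, 0], "turn": 0, "fingers": 1}, {"delta_pos": [0, 0, 0], "turn": 0, "fingers": 1}]'

```text
time_s: 18.77
tool_pos: [0.5753, 0.1477, 0.0893]
eef_rot: [[0.196, 0.981, 0.002], [0.981, -0.196, 0.012], [0.012, -0.001, -1.0]]
contact_force: [6.8, 22.1, 2.5]
opening: 0.46
grip_force: 26.3
```

```bash
python3 - <<'E'
from h import *
import pickle
o=get_obs();print(o["time_s"],o["contact_force"],o["moment"],o["tool_pos"],o["qpos"][5])
ims=[]
for n in("scene","side"):
    c=cam(n);print(n);show(c,[.54,-.01]);pickle.dump(c,open(n+"d.pkl","wb"))
    p=np.array([s[1] for s in blob(c,"yel",150)]);q=min(p,key=lambda q:np.linalg.norm(plane(c,*q,.1)[:2]-[.54,-.01])).astype(int)
    ims.append(cv2.resize(c["img"][q[1]-30:q[1]+30,q[0]-33:q[0]+33,::-1],None,fx=6,fy=6,interpolation=cv2.INTER_CUBIC))
cv2.imwrite("pics/cd.png",np.hstack(ims))
E
```

```text
18.775 [ 6.78107736 22.1035941   2.45053242] [ 4.4672504  -1.35845727 -0.04320152] [0.57526868 0.14774327 0.08928205] 2.0138049674331686
scene
{'b_vs_vial': -0.233, 'b_vs_body': 1.751, 'vial_mm': 62.149, 'body_mm': 165.03, 'npx': 55, 'axis': -0.105, 'mid': [0.551, -0.009]}
side
{'b_vs_vial': -1.437, 'b_vs_body': -6.845, 'vial_mm': 63.95, 'body_mm': 169.064, 'npx': 58, 'axis': -0.098, 'mid': [0.54, 0.0]}
```

View pics/cd.png

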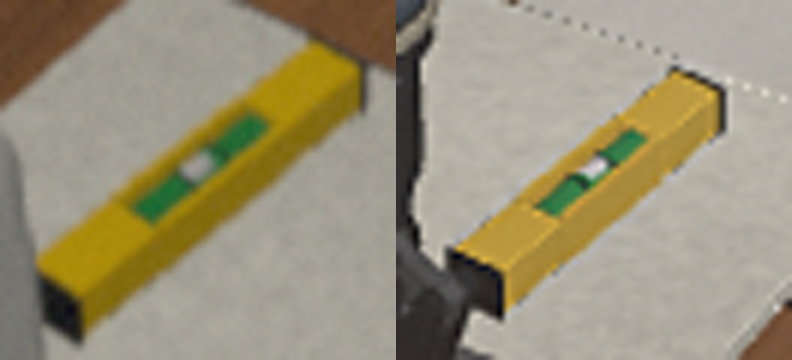

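Crop: the bubble stands nearly between the lines (left view 197,165; right view 595,168), slightly to the machine side. I add a small turn, ease off the sideways push and read the force.

Call:
apply_moves --moves '[{"delta_pos": [0.06, -0.01, 0], "turn": 0.6, "fingers": 1}, {"delta_pos": [0.06, -0.01, 0], "turn": 0.6, "fingers": 1}, {"delta_pos": [0, 0, 0], "turn": 0, "fingers": 1}]'

```text
time_s: 19.25
tool_pos: [0.5754, 0.1493, 0.0892]
eef_rot: [[0.314, 0.95, 0.001], [0.95, -0.314, 0.009], [0.009, -0.001, -1.0]]
contact_force: [6.6, 10.5, 3.5]
opening: 0.46
grip_force: 26.4
```

Call:
apply_moves --moves '[{"delta_pos": [0.06, 0.02, 0], "turn": 0, "fingers": 1}, {"delta_pos": [0, 0, 0], "turn": 0, "fingers": -0.5}, {"delta_pos": [0, 0, 0], "turn": 0, "fingers": -0.5}, {"delta_pos": [0, 0, 0], "turn": 0, "fingers": -0.5}, {"delta_pos": [0, 0, -0.5], "turn": 0, "fingers": -0.5}, {"delta_pos": [0, 0, -1], "turn": 0, "fingers": -0.5}, {"delta_pos": [0, 0, -1], "turn": 0, "fingers": -0.5}, {"delta_pos": [0, 0, -1], "turn": 0, "fingers": -0.5}]'

```text
time_s: 20.25
tool_pos: [0.575, 0.1484, 0.1773]
eef_rot: [[0.314, 0.95, -0.001], [0.95, -0.314, 0.006], [0.005, -0.003, -1.0]]
contact_force: [-0.2, 0.3, -0.2]
opening: 0.748
grip_force: 0.0
```

Call:
apply_moves --moves '[{"delta_pos": [-0.5, 0, -1], "turn": 0, "fingers": -0.5}, {"delta_pos": [-0.5, 0, -1], "turn": 0, "fingers": -0.5}, {"delta_pos": [-0.5, 0, -1], "turn": 0, "fingers": -0.5}, {"delta_pos": [-0.5, 0, 0], "turn": 0, "fingers": -0.5}, {"delta_pos": [0, 0, 0], "turn": 0, "fingers": -0.5}, {"delta_pos": [0, 0, 0], "turn": 0, "fingers": -0.5}, {"delta_pos": [0, 0, 0], "turn": 0, "fingers": -0.5}, {"delta_pos": [0, 0, 0], "turn": 0, "fingers": -0.5}]'

```text
time_s: 21.25
tool_pos: [0.5594, 0.1009, 0.25]
eef_rot: [[0.313, 0.95, -0.002], [0.95, -0.313, 0.005], [0.004, -0.004, -1.0]]
contact_force: [-0.7, -0.5, -1.1]
opening: 0.743
grip_force: 0.0
```

```bash
python3 - <<'E'
from h import *
import pickle
o=get_obs();print(o["time_s"],o["contact_force"],o["tool_pos"])
for n in("scene","side","wrist"):
    c=cam(n);print(n);pickle.dump(c,open(n+"e.pkl","wb"));save(c,n+"e.png")
    try:show(c,[.54,-.01])
    except Exception as e:print("fail")
gap()
w=cv2.imread("pics/wriste.png");w0=cv2.imread("pics/w1.png")
cv2.imwrite("pics/we.png",w)
E
```

```text
21.25 [-0.67018782 -0.53907728 -1.1074319 ] [0.55939171 0.10087218 0.25001644]
scene
{'b_vs_vial': 0.901, 'b_vs_body': 0.642, 'vial_mm': 62.624, 'body_mm': 163.544, 'npx': 55, 'axis': -0.104, 'mid': [0.552, -0.007]}
side
{'b_vs_vial': -0.166, 'b_vs_body': -5.017, 'vial_mm': 63.875, 'body_mm': 170.634, 'npx': 61, 'axis': -0.088, 'mid': [0.539, -0.001]}
wrist
{'b_vs_vial': -1.314, 'b_vs_body': 1.163, 'vial_mm': 65.503, 'body_mm': 159.531, 'npx': 173, 'axis': -0.123, 'mid': [0.546, -0.008]}
scene [(0.46, -0.023, -0.02, 0.096), (0.48, -0.036, -0.034, 0.097), (0.5, -0.06, -0.057, 0.098), (0.52, -0.054, -0.047, 0.095), (0.54, -0.087, -0.08, -0.08), (0.56, 0.095, 0.148, 0.152), (0.58, 0.095, 0.144, 0.155), (0.6, 0.063, 0.065, 0.096), (0.62, -0.03, -0.028, 0.094), (0.64, 0.028, 0.03, 0.093)]
side [(0.46, -0.129, -0.127, 0.106), (0.48, -0.029, -0.026, 0.104), (0.5, -0.219, -0.216, 0.105), (0.52, -0.201, -0.198, 0.104), (0.54, -0.109, -0.025, 0.103), (0.56, -0.085, 0.073, 0.152), (0.58, 0.102, 0.141, 0.159), (0.6, 0.1, 0.15, 0.153), (0.62, -0.184, -0.181, 0.101), (0.64, -0.067, -0.062, 0.101)]
```

View pics/we.png

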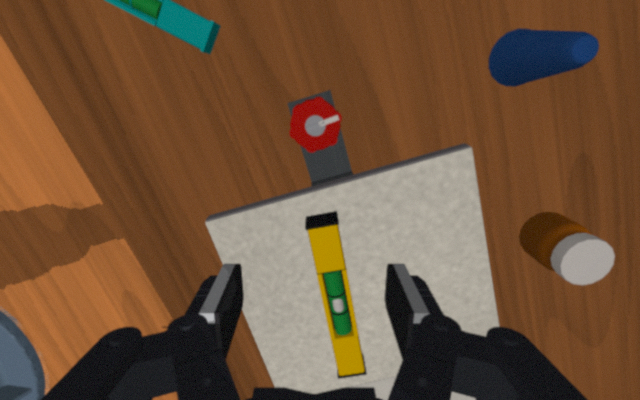

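Wrist picture: knob at (315,125), level from (322,215) to (352,375) with its bubble at (338,304), near the middle of the vial. To read it against the black lines, I take a profile along the vial.

```bash
cat >> h.py <<'E'
def prof(c,guess=(.545,-.007)):
    # brightness/saturation profile along the vial; offset of bubble from mid of the two dark lines, mm
    b=bubble(c,guess);ax=np.array([-np.sin(b["axis"]),np.cos(b["axis"])]);nx=np.array([ax[1],-ax[0]])
    def proj(p):
        q=c["rotation"].T@(np.append(p,.1)-c["position"]);x,y=q[:2]/q[2];s=1+c["k1"]*(x*x+y*y);K=np.array(c["camera_matrix"])
        return K[0,0]*x*s+K[0,2],K[1,1]*y*s+K[1,2]
    g=np.argwhere((mask(c,"green")>0));P=np.array([plane(c,x,y,.1)[:2] for y,x in g]);P=P[np.linalg.norm(P-b["mid"],axis=1)<.045]
    off=np.median((P-b["mid"])@nx)
    t=np.arange(-36,36.1,1.);acc=[]
    for w in(-2,-1,0,1,2):
        uv=np.array([proj(b["mid"]+ax*s*1e-3+nx*(off+w*1e-3)) for s in t],np.float32)
        acc.append(cv2.remap(c["img"],uv[None,:,0],uv[None,:,1],cv2.INTER_LINEAR)[0].astype(float))
    I=np.mean(acc,0);return t,I
E
python3 - <<'E'
from h import *
import pickle
for n in("wriste","scenee","sidee","w1"):
    c=pickle.load(open(n+".pkl","rb"));t,I=prof(c,(.54,.03) if n=="w1" else (.545,-.007))
    print(n);print(" ".join(f"{int(a)}:{int(i[0])}/{int(i[1])}" for a,i in zip(t,I)))
E
```

```text
wriste
-36:173/137 -35:160/127 -34:139/111 -33:117/103 -32:85/102 -31:48/106 -30:23/106 -29:20/107 -28:17/106 -27:19/106 -26:19/107 -25:19/106 -24:19/106 -23:20/106 -22:20/106 -21:20/107 -20:18/107 -19:16/106 -18:19/107 -17:17/106 -16:21/107 -15:19/106 -14:18/106 -13:19/106 -12:20/106 -11:18/102 -10:19/87 -9:18/61 -8:29/66 -7:63/98 -6:107/124 -5:142/143 -4:157/153 -3:161/156 -2:161/155 -1:161/156 0:161/157 1:161/156 2:161/155 3:162/157 4:164/159 5:166/160 6:162/158 7:144/148 8:99/125 9:49/98 10:24/68 11:18/65 12:18/91 13:20/104 14:19/106 15:23/108 16:21/108 17:17/106 18:18/106 19:20/107 20:16/107 21:19/107 22:19/107 23:18/107 24:16/106 25:17/107 26:19/107 27:20/107 28:20/107 29:19/107 30:19/107 31:20/107 32:19/107 33:20/106 34:18/98 35:29/87 36:76/91
scenee
-36:148/128 -35:130/120 -34:109/114 -33:85/108 -32:64/104 -31:48/103 -30:38/103 -29:34/104 -28:34/106 -27:37/106 -26:37/106 -25:35/106 -24:35/106 -23:36/107 -22:37/107 -21:37/106 -20:36/105 -19:36/105 -18:38/106 -17:38/106 -16:37/106 -15:37/106 -14:36/105 -13:32/103 -12:30/99 -11:32/94 -10:38/89 -9:50/89 -8:68/96 -7:90/108 -6:110/
[... 1247 characters left out ...]
 -31:25/110 -30:18/111 -29:23/112 -28:22/112 -27:21/111 -26:21/111 -25:20/111 -24:20/111 -23:19/112 -22:23/113 -21:42/116 -20:92/128 -19:140/148 -18:161/159 -17:168/164 -16:172/167 -15:172/166 -14:172/166 -13:171/166 -12:171/166 -11:172/167 -10:173/167 -9:169/164 -8:163/160 -7:150/151 -6:109/134 -5:47/116 -4:23/112 -3:20/112 -2:21/112 -1:19/112 0:22/112 1:22/113 2:21/113 3:21/111 4:23/113 5:21/112 6:22/112 7:20/112 8:20/111 9:21/98 10:23/65 11:21/67 12:21/101 13:23/113 14:21/112 15:21/113 16:23/113 17:22/113 18:21/112 19:23/113 20:22/113 21:24/114 22:22/113 23:22/113 24:20/113 25:24/114 26:22/113 27:22/114 28:24/114 29:21/113 30:23/114 31:24/114 32:22/113 33:22/112 34:21/97 35:23/74 36:76/84
```

Bubble against the midpoint of its two lines: about -0.1 (wrist), -0.35 (scene) and -0.45 mm (side), so it is centred, and the table is flush. Now I go over the plain machine-side end of the level, near the legs, to press.

Call:
apply_moves --moves '[{"delta_pos": [-0.8, 0.15, 0], "turn": 0, "fingers": 1}, {"delta_pos": [-0.8, 0.15, 0], "turn": 0, "fingers": 1}, {"delta_pos": [-0.8, 0.15, 0], "turn": 0, "fingers": 1}, {"delta_pos": [-0.8, 0.15, 0], "turn": 0, "fingers": 1}, {"delta_pos": [-0.8, 0.15, 0], "turn": 0, "fingers": 1}, {"delta_pos": [-0.8, 0.16, 0], "turn": 0, "fingers": 1}, {"delta_pos": [-0.7, 0.16, 0], "turn": 0, "fingers": 1}, {"delta_pos": [-0.7, 0.16, 0], "turn": 0, "fingers": 1}]'

```text
time_s: 22.5
tool_pos: [0.54, -0.0574, 0.2495]
eef_rot: [[0.314, 0.95, -0.002], [0.95, -0.314, 0.005], [0.005, -0.003, -1.0]]
contact_force: [-0.1, 0.0, 0.4]
opening: -0.002
grip_force: 0.0
```

Call:
apply_moves --moves '[{"delta_pos": [0, 0, 1], "turn": 0, "fingers": 1}, {"delta_pos": [0, 0, 1], "turn": 0, "fingers": 1}, {"delta_pos": [0, 0, 1], "turn": 0, "fingers": 1}, {"delta_pos": [0, 0, 1], "turn": 0, "fingers": 1}, {"delta_pos": [0, 0, 0], "turn": 0, "fingers": 1}, {"delta_pos": [0, 0, 0], "turn": 0, "fingers": 1}]'

```text
time_s: 23.25
tool_pos: [0.5403, -0.056, 0.1505]
eef_rot: [[0.314, 0.95, -0.001], [0.95, -0.314, 0.005], [0.005, -0.003, -1.0]]
contact_force: [0.4, -0.6, 0.5]
opening: 0.003
grip_force: 0.0
```

```bash
python3 - <<'E'
from h import *
o=get_obs();print(o["time_s"],o["contact_force"],o["tool_pos"],o["opening"])
c=cam("side");a=c["img"][110:270,230:450,::-1];b=cam("wrist")["img"][::,::,::-1]
cv2.imwrite("pics/f.png",np.hstack([cv2.resize(a,(413,300),interpolation=cv2.INTER_CUBIC),cv2.resize(b,(387,300))[:, :]]))
E
```

```text
23.25 [ 0.37869961 -0.57754935  0.51482424] [ 0.5402848  -0.05596529  0.15052237] 0.0027302070708768566
```

View pics/f.png

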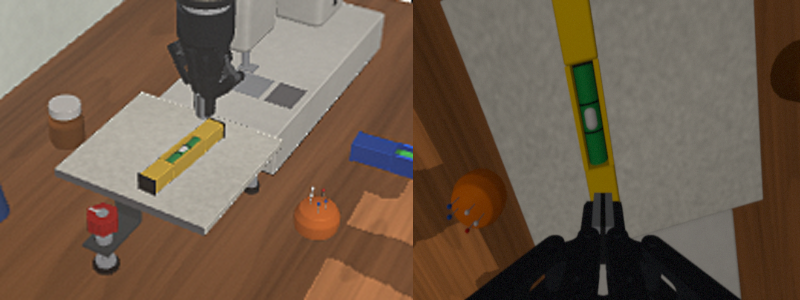

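The picture shows the closed fingertips (205,110 left; 602,200 right) above the machine-side end of the level, clear of the machine head, with the bubble in view. Next I lower gently.

Call:
apply_moves --moves '[{"delta_pos": [0, 0, 0.4], "turn": 0, "fingers": 1}, {"delta_pos": [0, 0, 0.4], "turn": 0, "fingers": 1}, {"delta_pos": [0, 0, 0.1], "turn": 0, "fingers": 1}, {"delta_pos": [0, 0, 0], "turn": 0, "fingers": 1}]'

```text
time_s: 23.85
tool_pos: [0.5397, -0.0556, 0.1268]
eef_rot: [[0.314, 0.95, -0.002], [0.95, -0.314, 0.005], [0.004, -0.004, -1.0]]
contact_force: [0.2, 0.8, 0.6]
opening: -0.001
grip_force: 0.0
```

Call:
apply_moves --moves '[{"delta_pos": [0, 0, 0.06], "turn": 0, "fingers": 1}, {"delta_pos": [0, 0, 0], "turn": 0, "fingers": 1}]'

```text
time_s: 24.1
tool_pos: [0.5401, -0.0556, 0.126]
eef_rot: [[0.313, 0.95, -0.001], [0.95, -0.313, 0.005], [0.005, -0.003, -1.0]]
contact_force: [-1.7, 1.0, 5.7]
opening: 0.001
grip_force: 2.6
```

Call:
apply_moves --moves '[{"delta_pos": [0, 0, 0.02], "turn": 0, "fingers": 1}, {"delta_pos": [0, 0, 0], "turn": 0, "fingers": 1}, {"delta_pos": [0, 0, 0], "turn": 0, "fingers": 1}, {"delta_pos": [0, 0, 0], "turn": 0, "fingers": 1}, {"delta_pos": [0, 0, 0], "turn": 0, "fingers": 1}, {"delta_pos": [0, 0, 0], "turn": 0, "fingers": 1}, {"delta_pos": [0, 0, 0], "turn": 0, "fingers": 1}, {"delta_pos": [0, 0, 0], "turn": 0, "fingers": 1}]'

```text
time_s: 25.1
tool_pos: [0.5401, -0.0556, 0.126]
eef_rot: [[0.313, 0.95, -0.001], [0.95, -0.313, 0.005], [0.005, -0.002, -1.0]]
contact_force: [-4.9, -0.1, 12.7]
opening: 0.005
grip_force: 6.3
```

Call:
apply_moves --moves '[{"delta_pos": [0, 0, 0], "turn": 0, "fingers": 1}, {"delta_pos": [0, 0, 0], "turn": 0, "fingers": 1}, {"delta_pos": [0, 0, 0], "turn": 0, "fingers": 1}, {"delta_pos": [0, 0, 0], "turn": 0, "fingers": 1}, {"delta_pos": [0, 0, 0], "turn": 0, "fingers": 1}, {"delta_pos": [0, 0, 0], "turn": 0, "fingers": 1}]'

```text
time_s: 25.85
tool_pos: [0.5401, -0.0555, 0.126]
eef_rot: [[0.313, 0.95, -0.001], [0.95, -0.313, 0.005], [0.005, -0.002, -1.0]]
contact_force: [-4.0, 0.4, 13.3]
opening: -0.003
grip_force: 6.3
```

```bash
python3 - <<'E'
from h import *
f=[]
for n in("scene","side","wrist"):
    c=cam(n);f.append(get_obs()["contact_force"])
    b=bubble(c,(.545,0));print(n,{k:np.round(v,2).tolist() for k,v in b.items()})
    t,I=prof(c,(.545,0));G=I[:,1];R=I[:,0]
    print(" ".join(f"{int(a)}:{int(r)}/{int(g)}" for a,r,g in zip(t,R,G) if -20<a<18))
print(np.round(f,1));gap()
b=cam("wrist")["img"][60:280,80+100:80+420,::-1];cv2.imwrite("pics/g.png",cv2.resize(b,None,fx=2.5,fy=2.5,interpolation=cv2.INTER_CUBIC))
E
```

```text
scene {'b_vs_vial': -0.35, 'b_vs_body': 0.4, 'vial_mm': 62.5, 'body_mm': 167.74, 'npx': 29, 'axis': -0.08, 'mid': [0.55, -0.01]}
-19:40/109 -18:41/109 -17:40/110 -16:39/109 -15:37/108 -14:37/108 -13:37/106 -12:37/104 -11:37/99 -10:39/93 -9:41/87 -8:46/83 -7:55/84 -6:72/92 -5:88/103 -4:102/112 -3:110/118 -2:115/120 -1:115/118 0:111/115 1:108/111 2:106/109 3:105/108 4:103/106 5:96/101 6:86/94 7:75/87 8:66/82 9:58/77 10:50/70 11:44/63 12:41/58 13:40/56 14:41/56 15:41/57 16:40/58 17:39/60
side {'b_vs_vial': -0.01, 'b_vs_body': -5.03, 'vial_mm': 63.91, 'body_mm': 167.52, 'npx': 61, 'axis': -0.14, 'mid': [0.54, 0.0]}
-19:52/115 -18:51/109 -17:51/99 -16:50/89 -15:53/87 -14:62/94 -13:78/109 -12:104/133 -11:132/155 -10:155/171 -9:174/181 -8:183/186 -7:186/186 -6:185/185 -5:185/185 -4:186/186 -3:189/188 -2:192/190 -1:185/188 0:163/175 1:128/150 2:90/122 3:60/97 4:45/82 5:41/80 6:44/91 7:48/105 8:53/117 9:55/123 10:56/124 11:55/123 12:54/121 13:55/121 14:58/121 15:58/121 16:56/120 17:56/120
wrist {'b_vs_vial': -0.28, 'b_vs_body': -8.28, 'vial_mm': 65.32, 'body_mm': 118.14, 'npx': 514, 'axis': -
[... 341 characters left out ...]
/70 15:12/72 16:9/70 17:10/70
[[-4.5  0.8 12.7]
 [-4.8 -0.  12.1]
 [-3.7  1.3 11.5]]
scene [(0.46, -0.003, -0.001, -0.001), (0.48, -0.005, 0.065, 0.097), (0.5, -0.022, 0.041, 0.097), (0.52, -0.043, 0.035, 0.097), (0.54, -0.097, -0.095, -0.087), (0.56, 0.097, 0.148, 0.148), (0.58, 0.095, 0.145, 0.157), (0.6, -0.018, -0.017, 0.095), (0.62, -0.048, -0.047, 0.095), (0.64, 0.091, 0.094, 0.094)]
side [(0.46, -0.141, -0.138, 0.104), (0.48, -0.211, -0.208, 0.105), (0.5, -0.169, -0.166, 0.104), (0.52, -0.093, -0.09, 0.104), (0.54, -0.109, -0.024, 0.103), (0.56, -0.119, 0.072, 0.157), (0.58, -0.171, -0.109, 0.159), (0.6, 0.101, 0.152, 0.152), (0.62, -0.148, -0.143, 0.1), (0.64, -0.187, -0.179, 0.099)]
```

View pics/g.png

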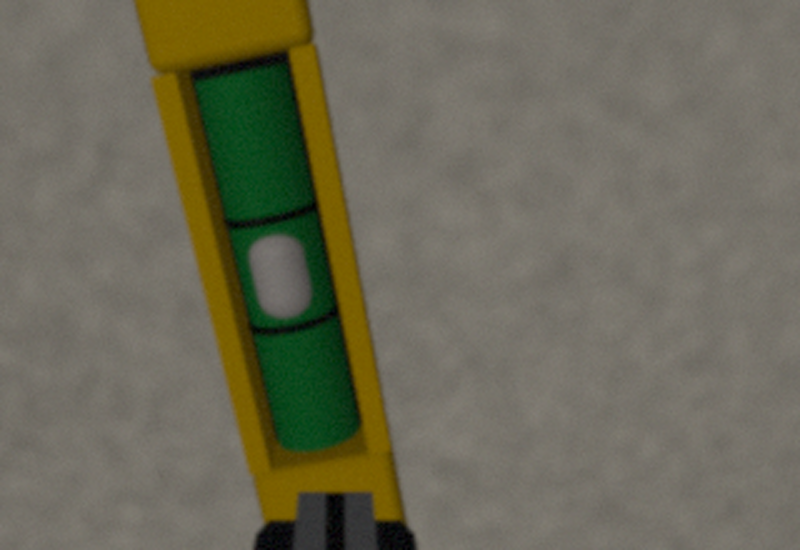

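Last crop: the bubble (280,277) stands between the two black lines (270,215 and 295,322), about 0.3 mm off the middle under a push of about 12 N. The table shows no gap at the bed, so I hand in.

```bash
python3 -c "
from station import *
print(finish_job())"
```

```text
the job is handed in; nothing more can be done
None
```

I butted the extension table flush against the bed, levelled it with the red knob, and handed the job in with the closed fingertips pressing the level at about 12 N and the bubble about 0.3 mm from centre; the hand-in returned no verdict.

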